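Hold a specimen carrier in the beam through the guard slot

TASK

Lift the specimen carrier with the green grip straight up out of its stand and lower it upright through the slot in the roof of the beam guard until its green specimen spot is level with the lamp beam inside; finish while still holding it there, still, hanging freely in the fingers and not resting or leaning on the guard. Handle it gently: close on it with a light grip (at most about 30 N, it must carry only 80 g) and never push it against the stand or the guard with more than 20 N. Leave the orange carrier and everything else on the table where they are.

Things in the scene. Friction and masses are not known exactly. Their poses are not given: they have to be found in the camera images.
- green_carrier: carrier to be moved, 80 g: a flat white blade (40 mm along its x, 5 mm thick along its y, from z=0 to 100 mm; its lowest 4 mm is a narrower foot 36x3 mm) with a bright green grip block on top (30 mm along x, 14 mm along y, from z=100 to 140 mm). Origin: centre of the lower edge, z up. It stands upright in one of the two slots of the stand, its foot 8 mm above the table. Best gripped across the 14 mm at z=120 mm. Both faces are alike
- green_carrier_spot (a point): centre of the green carrier's specimen spot (18 mm green disc on both faces of the blade), in the middle of the blade 22 mm above its lower edge, i.e. 98 mm below the middle of the grip block; axes as the carrier
- orange_carrier: the other carrier, same shape but with an orange grip and spot, in the other slot of the stand; stays there
- stand: fixed grey block 150 (x) x 50 (y) x 40 (z) mm, origin under its centre, with two slots 43x8 mm, 32 mm deep, long along its x, centred at x=-40 and x=+40 mm, mouths at z=40 mm; a carrier stands in each, aligned with the stand (which carrier is where varies)
- guard: fixed beam guard: white housing with clear end windows, 124 (x) x 90 (y) mm on a 150x110 mm base plate, origin under its centre at table height. Roof top at z=86 mm with a black-edged slot funnel in its centre, long along x, rising to z=96 mm (the highest point). Inner floor at z=6 mm. Finned lamp on the -y side, black sensor block on the +y side, each reaching 65 mm from the centre
- slot_mouth (a point): centre of the mouth of the slot's lead-in funnel, 96 mm above the table, axes as the guard. The funnel narrows from 50x15 mm here to the slot proper, 42 (x) x 7 (y) mm (2 mm more than the blade), from 10 to 22 mm below this point
- beam_mid (a point): middle of the lamp beam (which runs along the guard's y), straight under the slot, 45 mm above the table and 51 mm below slot_mouth; axes as the guard. With the specimen spot here the carrier's foot is 17 mm above the guard's floor and its grip block 27 mm above the funnel
- jar: white cotton jar with grey lid, 83 mm across, 127 mm tall, loose bystander; origin under its centre
- conical_flask: stoppered conical flask with pink contents, 69 mm across, 143 mm tall, loose bystander; origin under its centre
- petri: closed petri dish, 91 mm across, 16 mm tall, loose bystander; origin under its centre
- slides: dark slide box 46x107x34 mm, loose bystander; origin under its centre
- beaker: small empty beaker, 53 mm across, 64 mm tall, loose bystander; origin under its centre
- tips: clear pipette tip box 94x122x85 mm, loose bystander; origin under its centre

How it is judged:
On the way, in this order (a step that is already met when the one before it is completed fails the run):
1. the green carrier is lifted clear of the stand (height (world z) of green_carrier above 0.045 m and contact force between the fingers and green_carrier above 2 N and contact force between green_carrier and stand below 0.1 N), for 0.1 s.
2. its foot has passed down through the slot (z of green_carrier_spot in the frame of guard below 0.074 m and horizontal distance between green_carrier_spot and beam_mid below 0.005 m), for 0.1 s.
At the end, for the whole second after the job is handed in: The green carrier is held by the fingers, upright within 0.08 rad, inside the slot, its spot within 8 mm of the middle of the beam (so its foot is off the floor and its grip off the roof), still, and touching the guard with less than 6 N (distance between green_carrier_spot and beam_mid below 0.008 m and angle between green_carrier's own z axis and vertical below 0.08 rad and angle between the x axis of green_carrier and the x axis of guard, either way round below 0.15 rad and contact force between the fingers and green_carrier above 2 N and contact force between green_carrier and guard below 6 N and linear speed of green_carrier below 0.01 m/s and angular speed of green_carrier below 0.1 rad/s); the arm keeps its last pose, push and grip.
It fails at once if the fingers press the green carrier with more than 80 N in all (both pads together) (contact force between the fingers and green_carrier above 80 N).
It fails at once if the green carrier pressed on the guard with more than 20 N (contact force between green_carrier and guard above 20 N).
It fails at once if the green carrier pressed on the stand with more than 20 N (contact force between green_carrier and stand above 20 N).
It fails at once if the orange carrier moved more than 10 mm (distance of orange_carrier from where it was at the start of the episode above 0.01 m).
It fails at once if a bystander moved more than 15 mm (distance of any of jar, conical_flask, petri, slides, beaker, tips from where it was at the start of the episode above 0.015 m).
It also fails if it takes over 48 s, if anything falls off the work surface, if the arm or the gripper's body presses on something with over 40 N, if the wrist force passes 120 N, or if a joint passes its speed limit or range.

ROBOT

A 6-joint arm with a two-finger parallel gripper is mounted at the origin on a cart in front of the work surface, level with it; the furniture and walls round the work are solid. World frame = base frame: x ahead of the robot, y to its left, z up, the work surface at z = 0. Lengths are in m, angles in rad, forces in N, time in s.
With the tool pointing down it reaches from about 0.35 to 0.975 m from the base axis. Payload 4.9 kg.
Tool frame: the origin (TCP) lies at the very end of the fingers, on their centre line; the grasp point (between the pads) lies 19 mm behind it; z points along the fingers, y is the line along which they close (so a half turn about z gives the same grasp; the last joint's range is limited). The gripper opens to 85 mm and grips with 20 to 120 N. Pads are 22 mm wide; open, the fingers measure 114 mm over their backs; the gripper's body (76 mm by 85 mm) begins 54 mm behind the grasp point. The pads swing forward as they close: fully open they stand 13 mm farther back than shut.
Start: joints at [-1.284, 0.053, 1.613, -0, 1.476, -0.119], TCP at [0.247, -0.574, 0.231] pointing down, gripper open.
Joint ranges: [-3.01, 3.01], [-1.01, 2.22], [0.06, 2.58], [-1.02, 4.17], [0.09, 2.62], [-3.14, 3.14]. Speed limits (rad/s): [2.57, 2.57, 3.14, 3.14, 3.14, 3.14].

INTERFACE

Orientations are given as a unit quaternion [w, x, y, z].
In Python, from plant import manip, vision, order gives the robot as it stands.
- The arm moves only by the tool play_rows, never from a script. Its argument "steps" is a list that holds one entry, the list of rows, each a list of 6 numbers: the shift along the tool's x, y, z in mm, then the turn, a rotation vector about the tool's x, y, z in degrees. A call has 1 to 12 rows; each row is the pose to reach, as a shift and turn from the pose commanded when the call began, along the tool's axes at that moment; what a row does not reach only later rows make up. A row lasts 1/12 s, in which the tool goes at most 41.7 mm and 7.16 degrees, less where a joint would pass 70% of its speed; a pose out of reach is approached as far as the arm can. A call with a gripper value outside its range is refused whole. "claw" is the gripper's target within -1 to 1 (fully open at 1, half-way at 0, shut at -1), set as the call begins (left out, the last holds). The fingers move at their own pace and stop on an object; the grip force is fixed at half the most. Time passes only in rows, so rows that repeat a pose let the fingers close. It gives the time, the measured TCP pose, the force, the opening and the grip force at its end, in the units of the state.
- manip.state(): the state, without advancing time (a new reading comes with each control period).
- vision.grab_frame(name): name is "side" or "top" or "wrist"; returns (picture, depth): 400x640x3 uint8, blue, green, red; 400x640 float32, m along the optical axis (not along the pixel's ray), 0 where there is no reading.
- vision.camera_info(name): a dict with "K" (3x3 intrinsics, pixels), "k1" (the pictures are not rectified: a ray, as slopes to the right and down, at radius r is drawn at 1 + k1 r^2 times it, then the intrinsics apply), "eye" and "orientation" of the camera in the world; the wrist camera has in their place "T_tool_cam" (4x4, takes a point from camera to tool coordinates, whose origin is the TCP and whose axes are the flange's). Camera axes: x right, y down, z forward; pixel columns grow to the right and rows downward; lengths in m; the calibration is good to about 2 mm. A picture is of the moment at which its call begins: read the wrist's pose just before it. camera_info takes no time and is no camera call.
- order.job_done(): hands the job in; it is judged then, once.
The state is a dict: "time": time; "joint_pos": joint angles; "joint_vel": joint speeds; "joint_efforts": joint torques, N m; "tool_pos": TCP position; "tool_rot": TCP orientation; "contact_force": force on the tool from outside, world axes, zero at the start; "ft_torque": the same for the moment, N m; "gripper_width": opening from 0.0 (shut) to 1.0 (fully open); "grasp_force": force on a finger pad.
Only numpy, scipy, OpenCV 4.12 (cv2) and the standard library are available. Lean on these libraries where they do the work, as an engineer would, in place of code of your own. Each camera call takes 0.05 s, during which the arm holds its last target. There are 200 camera calls.

## Working session

There is one attempt and no reset: what is moved stays moved. The work goes in short steps, Python scripts to look and compute and a tool call to move; the robot and the scene stay as the last step left them, time stands still between calls to the robot, and variables do not carry over. Pictures are saved under pics/ and viewed, at most 10 in all, crops included, and the job is handed in when it is done.

Besides the shell and the picture viewer there is one more tool, called after "Emit:" as name(argument=value, ...) on one line, values as JSON. play_rows: Moves the arm, as the interface text tells. Its arguments: {"type":"object","properties":{"steps":{"type":"array"},"claw":{"type":"number"}},"required":["steps"]}

```bash
ls; mkdir -p pics; cat > h.py <<'E'
import numpy as np, cv2
from plant import manip, vision, order
from scipy.spatial.transform import Rotation as R
def q(w): return R.from_quat([w[1],w[2],w[3],w[0]])
def cam(name, st=None):
    c=vision.camera_info(name); K=np.array(c["K"]); T=np.eye(4)
    if "eye" in c:
        T[:3,3]=c["eye"]; o=np.array(c["orientation"])
        T[:3,:3]=o if o.shape==(3,3) else q(o).as_matrix()
    else:
        B=np.eye(4); B[:3,:3]=q(st["tool_rot"]).as_matrix(); B[:3,3]=st["tool_pos"]; T=B@np.array(c["T_tool_cam"])
    return K,c["k1"],T
def rays(K,k1,uv):
    d=(np.asarray(uv,float)-K[:2,2])/[K[0,0],K[1,1]]; s=d.copy()
    for _ in range(10): s=d/(1+k1*(s**2).sum(-1,keepdims=True))
    return np.concatenate([s,np.ones(s.shape[:-1]+(1,))],-1)
def cloud(D,K,k1,T):
    v,u=np.mgrid[:D.shape[0],:D.shape[1]]
    P=rays(K,k1,np.stack([u,v],-1))*D[...,None]
    return P@T[:3,:3].T+T[:3,3]
E
python3 - <<'E'
from h import *
s=manip.state(); print(s)
for n in ["side","top","wrist"]:
    s=manip.state()
    I,D=vision.grab_frame(n); K,k1,T=cam(n,s); print(n,K.tolist(),k1,T.round(3).tolist())
    cv2.imwrite(f"pics/{n}0.png",I); np.savez(f"{n}0.npz",I=I,D=D,K=K,k1=k1,T=T)
E
```

```text
pics
{'time': 0.0, 'joint_pos': array([-1.28398241e+00,  5.33465234e-02,  1.61432979e+00,  4.30859873e-05,
        1.47598381e+00, -1.18990440e-01]), 'joint_vel': array([ 2.46978513e-04, -2.94614651e-05,  5.63473191e-04,  1.02375841e-03,
        1.42498551e-03,  3.52374697e-05]), 'joint_efforts': array([-7.67516849e-04, -3.93677866e+01, -3.70175850e+01, -5.99715077e-05,
        7.10883178e-03, -4.07617875e-06]), 'tool_pos': array([ 0.24656047, -0.57362249,  0.23004804]), 'tool_rot': array([-1.03189750e-03,  9.79485769e-01,  2.01510693e-01, -6.52722818e-05]), 'contact_force': array([-0.01050414, -0.22056087, -0.35883239]), 'ft_torque': array([ 0.05128355, -0.00769668, -0.01099785]), 'grasp_force': 0.0, 'gripper_width': 1.0011538634709665}
side [[520.1099923948607, 0.0, 314.8875154395211], [0.0, 520.1099923948607, 195.1779582889355], [0.0, 0.0, 1.0]] -0.027482168608859058 [[0.993, -0.074, 0.088, 0.445], [-0.114, -0.553, 0.825, -1.464], [-0.012, -0.83, -0.558, 0.888], [0.0, 0.0, 0.0, 1.0]]
top [[481.43678838495805, 0.0, 323.0740899713564], [0.0, 481.43678838495805, 196.95094061573838], [0.0, 0.0, 1.0]] -0.02659581733684999 [[0.019, -0.999, 0.048, 0.512], [-1.0, -0.019, 0.017, -0.31], [-0.016, -0.048, -0.999, 1.2], [0.0, 0.0, 0.0, 1.0]]
wrist [[281.3364750198703, 0.0, 319.48855737462605], [0.0, 281.3364750198703, 195.79175272954706], [0.0, 0.0, 1.0]] -0.05148995715002537 [[0.395, -0.881, -0.259, 0.312], [-0.919, -0.379, -0.109, -0.545], [-0.002, 0.281, -0.96, 0.373], [0.0, 0.0, 0.0, 1.0]]
```

View pics/top0.png

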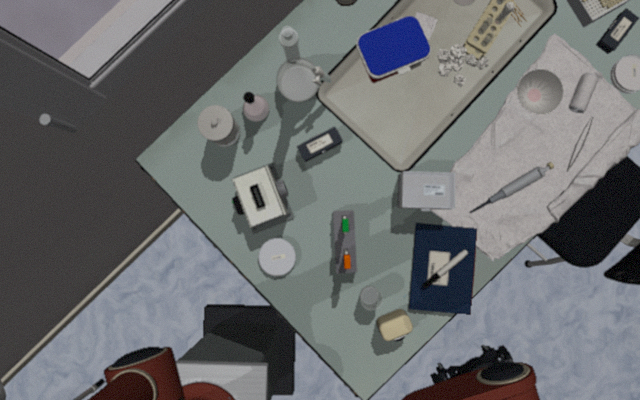

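View pics/side0.png

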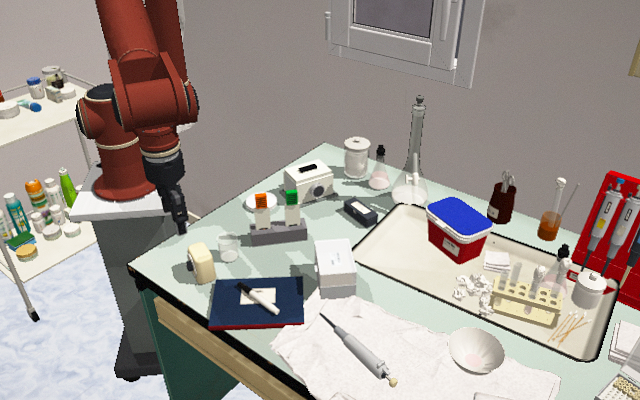

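The top view shows the guard at about (260,196) with its slot at (257,196), and the stand at (344,243) with the green grip at (345,224) and the orange one at (347,260). The side view agrees. Next I measure with depth.

```bash
cat > m.py <<'E'
from h import *
def rect(P):
    r=cv2.minAreaRect((P[:,:2]*1000).astype(np.float32)); return [np.round(x,1) for x in (r[0],r[1],r[2])]
for n in ["top","side"]:
    z=np.load(n+"0.npz"); I,D,K,k1,T=z["I"],z["D"],z["K"],float(z["k1"]),z["T"]
    W=cloud(D,K,k1,T); H=cv2.cvtColor(I,cv2.COLOR_BGR2HSV)
    print(n)
    near=(D>0)&(W[...,0]>0.2)&(W[...,0]<.8)&(abs(W[...,1]+.25)<.4)
    for nm,lo,hi in [("green",50,75),("orange",5,16)]:
        m=near&(H[...,0]>=lo)&(H[...,0]<=hi)&(H[...,1]>180)&(H[...,2]>90)&(W[...,2]>.09)
        P=W[m]; print(nm,len(P)); 
        if len(P)>5: 
            t=P[P[:,2]>P[:,2].max()-.008]; print(" top mean",t.mean(0).round(4),len(t),"z",P[:,2].min().round(3),P[:,2].max().round(3),"all",P.mean(0).round(4),rect(t))
    if n=="top":
        for nm,(u0,v0,u1,v1),zl,zh in [("stand",(325,205,365,285),.03,.05),("roof",(225,160,295,235),.075,.1),("guardbase",(225,160,295,235),.004,.011)]:
            m=np.zeros_like(near); m[v0:v1,u0:u1]=1; m&=near&(W[...,2]>zl)&(W[...,2]<zh)
            P=W[m]; print(nm,len(P),P.mean(0).round(4),rect(P))
        m=np.zeros_like(near); m[175:215,240:280]=1; m&=near&(I.max(-1)<50)&(W[...,2]>.05)
        print("dark slot",m.sum(),W[m].mean(0).round(4),np.median(W[m][:,2]),rect(W[m]))
E
python3 m.py
```

```text
top
green 56
 top mean [ 0.5017 -0.3412  0.1474] 54 z 0.142 0.152 all [ 0.502  -0.3412  0.1472] [array([ 502.8, -341.2]), array([24. ,  8.9]), np.float64(0.9)]
orange 80
 top mean [ 0.4234 -0.3465  0.1474] 73 z 0.128 0.151 all [ 0.4231 -0.346   0.1465] [array([ 422.5, -346.2]), array([28.4, 11. ]), np.float64(3.1)]
stand 1070 [ 0.4632 -0.3444  0.0391] [array([ 463., -345.]), array([150.1,  50.1]), np.float64(4.0)]
roof 1779 [ 0.5654 -0.1407  0.0854] [array([ 564.8, -140. ]), array([121.3,  89.4]), np.float64(22.3)]
guardbase 403 [ 0.5491 -0.1582  0.0064] [array([ 563.9, -131.6]), array([177.7, 173.2]), np.float64(2.0)]
dark slot 117 [ 0.5579 -0.1295  0.0866] 0.0901914293384225 [array([ 554.7, -116.6]), array([51.1, 63.4]), np.float64(22.7)]
side
green 70
 top mean [ 0.5019 -0.3467  0.1483] 44 z 0.113 0.151 all [ 0.5013 -0.3477  0.1413] [array([ 500.9, -343.8]), array([28.8, 20.4]), np.float64(13.2)]
orange 455
 top mean [ 0.2035 -0.3202  0.6022] 5 z 0.11 0.607 all [ 0.3043 -0.4514  0.3979] [array([ 201.5, -304.5]), array([ 5.9, 76.6]), np.float64(6.3)]
```

View pics/wrist0.png

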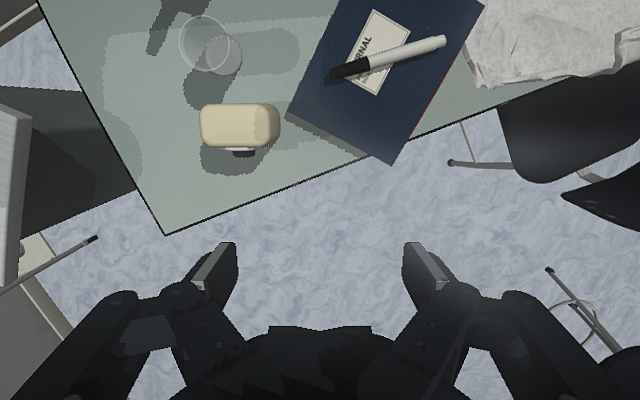

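The wrist view shows only the fingers at the bottom and the table edge, so nothing of the targets yet. Measured: green grip at about (0.5025, -0.342) with its x axis at 4°, and the guard at (0.565, -0.140) at 22.3°. I'll hover over the green grip.

Emit:
play_rows(steps=[[[8,-3,0,0,0,0.5],[30,-10,0,0,0,2],[62,-21,0,0,0,4],[95,-32,0,0,0,6],[128,-44,0,0,0,8],[162,-55,0,0,0,10],[196,-67,0,0,0,12],[230,-79,0,0,0,14],[262,-90,0,0,0,16],[292,-100,0,0,0,17.8],[317,-108,0,0,0,19],[327,-112,0,0,0,19.3]]], claw=1)

```text
time: 1.15
tool_pos: [0.5051, -0.3392, 0.2311]
tool_rot: [-0.001, 0.999, 0.036, 0.0]
contact_force: [-0.7, -0.2, -0.5]
gripper_width: 0.998
grasp_force: 0.0
```

Emit:
play_rows(steps=[[[0,0,0,0,0,0],[0,0,0,0,0,0],[0,0,0,0,0,0]]])

```text
time: 1.4
tool_pos: [0.5021, -0.3429, 0.2312]
tool_rot: [0.0, 0.999, 0.034, -0.0]
contact_force: [0.4, -0.1, -0.4]
gripper_width: 0.997
grasp_force: 0.0
```

```bash
python3 - <<'E'
from h import *
s=manip.state(); print(s["tool_pos"],s["tool_rot"],s["contact_force"],q(s["tool_rot"]).as_matrix().round(4).tolist())
n="wrist"; I,D=vision.grab_frame(n); K,k1,T=cam(n,s)
cv2.imwrite(f"pics/wrist1.png",I); np.savez(f"wrist1.npz",I=I,D=D,K=K,k1=k1,T=T)
E
```

```text
[ 0.502135   -0.34290597  0.23115357] [ 1.03830145e-04  9.99419341e-01  3.40712259e-02 -3.47413006e-04] [ 0.36981506 -0.09171477 -0.44584991] [[0.9977, 0.0681, -0.0007], [0.0681, -0.9977, -0.0002], [-0.0007, 0.0002, -1.0]]
```

View pics/wrist1.png

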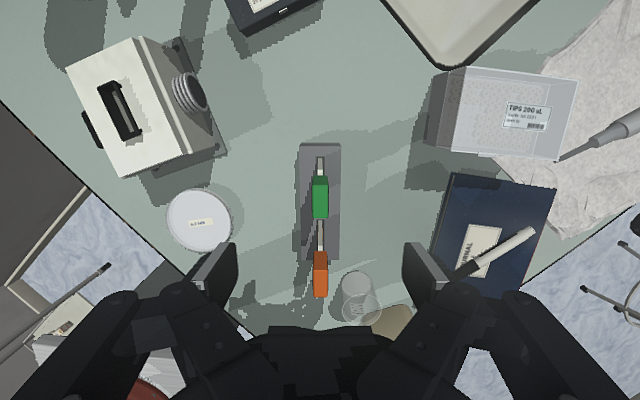

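The wrist view shows the green grip at (320,197), the orange one at (320,274) and the guard's slot funnel at (121,112). I'll measure these from this frame.

```bash
cat > mw.py <<'E'
import sys; from h import *
def rect(P):
    r=cv2.minAreaRect((P[:,:2]*1000).astype(np.float32)); return [np.round(x,1) for x in (r[0],r[1],r[2])]
z=np.load(sys.argv[1]); I,D,K,k1,T=z["I"],z["D"],z["K"],float(z["k1"]),z["T"]
W=cloud(D,K,k1,T); H=cv2.cvtColor(I,cv2.COLOR_BGR2HSV)
for nm,lo,hi in [("green",50,75),("orange",5,16)]:
    m=(D>0)&(H[...,0]>=lo)&(H[...,0]<=hi)&(H[...,1]>140)&(abs(W[...,2]-.148)<.006)&(abs(W[...,0]-.46)<.1)&(abs(W[...,1]+.34)<.05)
    P=W[m]; print(nm,len(P),np.median(P[:,2]),P.mean(0).round(4),rect(P)) if len(P) else 0
def reg(nm,zl,zh,c,r,extra=True):
    m=(D>0)&(W[...,2]>zl)&(W[...,2]<zh)&(np.hypot(W[...,0]-c[0],W[...,1]-c[1])<r)&extra
    P=W[m]; print(nm,len(P),P.mean(0).round(4) if len(P) else '',rect(P) if len(P) else '')
reg("stand",.035,.045,(.463,-.345),.1)
reg("roof",.08,.1,(.565,-.14),.1)
reg("rim",.092,.101,(.565,-.14),.05)
reg("hole",-.02,.08,(.565,-.14),.025)
reg("tape",.08,.1,(.565,-.14),.05,I.max(-1)<60)
E
python3 mw.py wrist1.npz
```

```text
green 518 0.14793367569010696 [ 0.5029 -0.3422  0.1479] [array([ 502.4, -342.2]), array([28.9, 12.8]), np.float64(4.1)]
orange 443 0.14795058335269598 [ 0.4248 -0.3479  0.1477] [array([ 423.6, -348.1]), array([29.1, 13.2]), np.float64(4.0)]
stand 3513 [ 0.4696 -0.3447  0.0399] [array([ 462.8, -345.3]), array([150.2,  50. ]), np.float64(4.1)]
roof 9152 [ 0.5674 -0.142   0.0867] [array([ 564.8, -140. ]), array([118.8,  81. ]), np.float64(22.4)]
rim 708 [ 0.5654 -0.1393  0.0949] [array([ 564.6, -139.9]), array([56. , 22.5]), np.float64(22.0)]
hole 27 [ 0.5653 -0.1357  0.0794] [array([ 564.3, -135.8]), array([40.5,  2.2]), np.float64(21.9)]
tape 1013 [ 0.5657 -0.1387  0.0928] [array([ 564.7, -140.4]), array([54.6, 21.9]), np.float64(22.5)]
```

Both views agree: green at (0.5025, -0.3423) at 4.1°, guard centre at (0.5647, -0.140) at 22.2°. Now the descent, with the fingers half open.

Emit:
play_rows(steps=[[[0.4,-0.6,5,0,0,-0.2],[0.4,-0.6,20,0,0,-0.2],[0.4,-0.6,40,0,0,-0.2],[0.4,-0.6,60,0,0,-0.2],[0.4,-0.6,80,0,0,-0.2],[0.4,-0.6,98,0,0,-0.2],[0.4,-0.6,110,0,0,-0.2],[0.4,-0.6,118,0,0,-0.2],[0.4,-0.6,122,0,0,-0.2],[0.4,-0.6,122,0,0,-0.2],[0.4,-0.6,122,0,0,-0.2],[0.4,-0.6,122,0,0,-0.2]]], claw=0)

```text
time: 2.45
tool_pos: [0.504, -0.3422, 0.1108]
tool_rot: [0.001, 0.999, 0.036, 0.001]
contact_force: [-0.3, -0.7, 0.3]
gripper_width: 0.505
grasp_force: 0.0
```

Emit:
play_rows(steps=[[[0,0,0,0,0,0],[0,0,0,0,0,0],[0,0,0,0,0,0],[0,0,0,0,0,0]]], claw=-0.5)

```text
time: 2.78
tool_pos: [0.5035, -0.3417, 0.1097]
tool_rot: [0.0, 0.999, 0.036, 0.0]
contact_force: [-0.3, -0.5, 0.5]
gripper_width: 0.25
grasp_force: 0.0
```

Emit:
play_rows(steps=[[[-0.5,0.4,0.5,0,0,0],[-0.5,0.4,0.5,0,0,0],[-0.5,0.4,0.5,0,0,0],[-0.5,0.4,0.5,0,0,0]]], claw=-0.62)

```text
time: 3.12
tool_pos: [0.5028, -0.342, 0.1087]
tool_rot: [-0.0, 0.999, 0.036, -0.0]
contact_force: [-0.4, 1.1, -0.6]
gripper_width: 0.191
grasp_force: 0.0
```

```bash
python3 - <<'E'
from h import *
s=manip.state(); print(s["tool_pos"],s["contact_force"],s["grasp_force"],s["gripper_width"],q(s["tool_rot"]).as_matrix().round(4).tolist())
n="wrist"; I,D=vision.grab_frame(n); K,k1,T=cam(n,s)
np.savez(f"wrist2.npz",I=I,D=D,K=K,k1=k1,T=T)
cv2.imwrite("pics/w2.png",cv2.resize(I[130:400,190:450],None,fx=2,fy=2))
E
python3 mw.py wrist2.npz | head -2
```

```text
[ 0.50277908 -0.34202726  0.10871469] [-0.416567    1.07071404 -0.60305183] 0.0 0.19063194466439246 [[0.9974, 0.0723, -0.0001], [0.0723, -0.9974, 0.0001], [-0.0001, -0.0001, -1.0]]
green 2018 0.14788333920671182 [ 0.5046 -0.342   0.1476] [array([ 502.8, -342.3]), array([30.2, 13.6]), np.float64(3.4)]
stand 4438 [ 0.4959 -0.3424  0.04  ] [array([ 462.3, -345.3]), array([150.9,  50.1]), np.float64(4.1)]
```

View pics/w2.png

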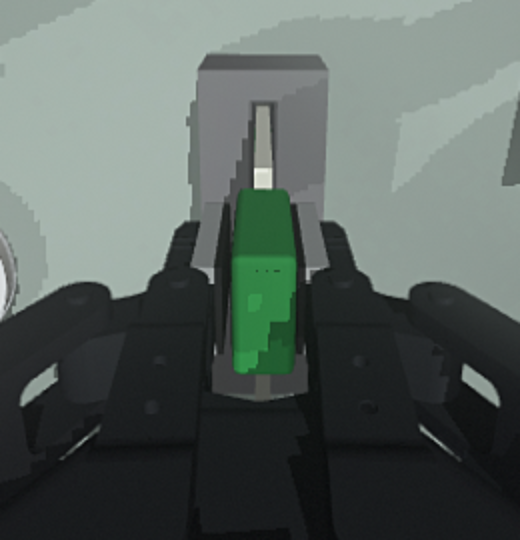

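The crop shows the green grip, at about (263,310), well centred between the pads. I'll close in small increments, since full force could break the 80 N limit.

Emit:
play_rows(steps=[[[0,0,0,0,0,0],[0,0,0,0,0,0],[0,0,0,0,0,0]]], claw=-0.66)

```text
time: 3.42
tool_pos: [0.5028, -0.3421, 0.1088]
tool_rot: [0.0, 0.999, 0.036, -0.0]
contact_force: [-0.5, -0.2, 0.3]
gripper_width: 0.172
grasp_force: 0.0
```

Emit:
play_rows(steps=[[[0,0,0,0,0,0],[0,0,0,0,0,0],[0,0,0,0,0,0]]], claw=-0.68)

```text
time: 3.67
tool_pos: [0.5029, -0.3421, 0.1089]
tool_rot: [0.0, 0.999, 0.036, 0.0]
contact_force: [0.1, -0.6, 0.8]
gripper_width: 0.161
grasp_force: 10.4
```

Emit:
play_rows(steps=[[[0,0,0,0,0,0],[0,0,0,0,0,0],[0,0,0,0,0,0]]], claw=-0.683)

```text
time: 3.92
tool_pos: [0.5029, -0.3421, 0.1089]
tool_rot: [0.0, 0.999, 0.036, 0.0]
contact_force: [-0.6, -0.0, 0.7]
gripper_width: 0.158
grasp_force: 14.3
```

Emit:
play_rows(steps=[[[0,0,-1,0,0,0],[0,0,-4,0,0,0],[0,0,-9,0,0,0],[0,0,-15,0,0,0],[0,0,-21,0,0,0],[0,0,-27,0,0,0],[0,0,-33,0,0,0],[0,0,-39,0,0,0],[0,0,-45,0,0,0],[0,0,-50,0,0,0],[0,0,-53,0,0,0],[0,0,-54,0,0,0]]])

```text
time: 4.92
tool_pos: [0.5031, -0.3423, 0.1637]
tool_rot: [0.0, 0.999, 0.036, 0.0]
contact_force: [0.2, -0.8, -1.1]
gripper_width: 0.162
grasp_force: 14.4
```

Emit:
play_rows(steps=[[[0,0,-3,0,0,0],[0,0,-10,0,0,0],[0,0,-20,0,0,0],[0,0,-32,0,0,0],[0,0,-44,0,0,0],[0,0,-56,0,0,0],[0,0,-66,0,0,0],[0,0,-73,0,0,0],[0,0,-76,0,0,0],[0,0,-76,0,0,0],[0,0,-76,0,0,0],[0,0,-76,0,0,0]]])

```text
time: 5.92
tool_pos: [0.5025, -0.3417, 0.2378]
tool_rot: [-0.001, 0.999, 0.036, -0.001]
contact_force: [0.1, 0.4, -0.5]
gripper_width: 0.162
grasp_force: 14.4
```

```bash
cat > go.py <<'E'
import sys; from h import *
s=manip.state(); Rm=q(s["tool_rot"]).as_matrix()
x,y,zz,a=map(float,sys.argv[1:5]); a=np.radians(a)
G=np.array([[np.cos(a),np.sin(a),0],[np.sin(a),-np.cos(a),0],[0,0,-1]])
print(s["time"],"pos",s["tool_pos"].round(4),"shift mm",(Rm.T@(np.array([x,y,zz])-s["tool_pos"])*1000).round(2),"turn deg",np.degrees(R.from_matrix(Rm.T@G).as_rotvec()).round(2),"grip",s["grasp_force"])
E
python3 go.py 0.5647 -0.140 0.231 22.2
python3 - <<'E'
from h import *
for n in ["side","wrist"]:
    s=manip.state(); I,D=vision.grab_frame(n); K,k1,T=cam(n,s); np.savez(n+"3.npz",I=I,D=D,K=K,k1=k1,T=T)
    (cv2.imwrite("pics/side3.png",cv2.resize(I[130:290,220:420],None,fx=4,fy=3.75)[:600]))if n=="side" else cv2.imwrite("pics/w3.png",I)
E
```

```text
5.9167 pos [ 0.5025 -0.3417  0.2378] shift mm [  76.66 -196.7     6.94] turn deg [ -0.08   0.06 -18.05] grip 14.363995045423508
```

View pics/side3.png

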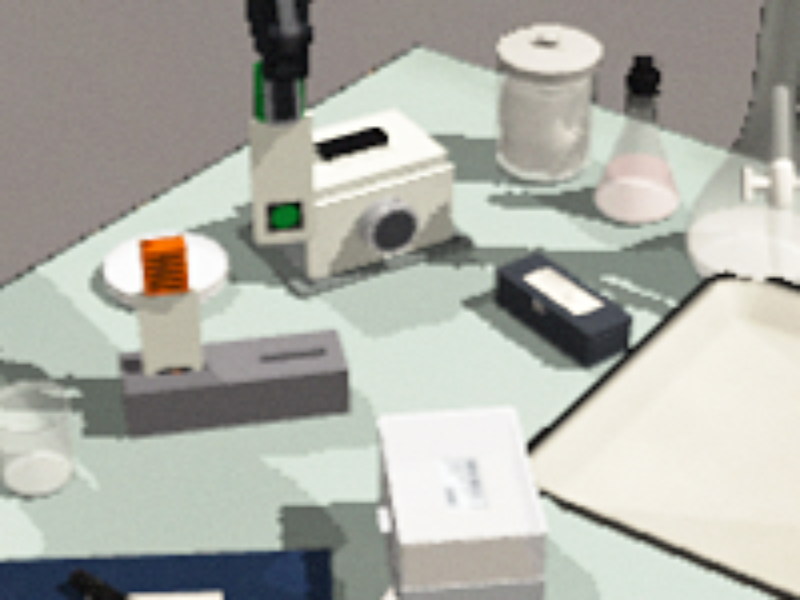

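The side crop shows the carrier lifted clear, hanging about upright, with its spot at (285,215), and the orange carrier still in place. I'll check its tilt and its position in the hand.

```bash
cat > tilt.py <<'E'
import sys; from h import *
z=np.load(sys.argv[1]); I,D,K,k1,T=z["I"],z["D"],z["K"],float(z["k1"]),z["T"]
zb=float(sys.argv[2]); c=np.array([float(sys.argv[3]),float(sys.argv[4])]); a=np.radians(float(sys.argv[5]))
W=cloud(D,K,k1,T); ex=np.array([np.cos(a),np.sin(a)]); ey=np.array([-ex[1],ex[0]])
d=W[...,:2]-c; L=np.stack([d@ex,d@ey,W[...,2]-zb],-1)
m=(D>0)&(abs(L[...,0])<.03)&(abs(L[...,1])<.02)&(L[...,2]>.003)&(L[...,2]<.095)
P=L[m]; f=P[abs(P[:,0])<.018]
A=np.c_[f[:,0],f[:,2],np.ones(len(f))]
w=np.ones(len(f),bool)
for _ in range(4):
    s=np.linalg.lstsq(A[w],f[w,1],rcond=None)[0]; r=f[:,1]-A@s; w=abs(r)<2.5*r[w].std()+1e-4
print("n",len(P),"face y=%.4f + %.4f x + %.4f z"%(s[2],s[0],s[1]),"rms",r[w].std())
for lo in np.arange(.01,.095,.02):
    b=P[(P[:,2]>=lo)&(P[:,2]<lo+.02)]; print(" z%.2f xmin %.4f xmax %.4f n %d"%(lo,*np.percentile(b[:,0],[1,99]),len(b))) if len(b) else 0
H=cv2.cvtColor(I,cv2.COLOR_BGR2HSV); g=m&(H[...,0]>50)&(H[...,0]<75)&(H[...,1]>150)&(L[...,2]<.06)
print("spot",g.sum(),L[g].mean(0).round(4)); print("foot zmin",np.percentile(L[(D>0)&(abs(L[...,0])<.022)&(abs(L[...,1])<.015)&(L[...,2]>-.03)][:,2],1))
E
python3 tilt.py side3.npz 0.137 0.5025 -0.3417 4.1; python3 - <<'E'
from h import *
z=np.load("wrist3.npz"); I,D,K,k1,T=z["I"],z["D"],z["K"],float(z["k1"]),z["T"]
W=cloud(D,K,k1,T);H=cv2.cvtColor(I,cv2.COLOR_BGR2HSV)
m=(H[...,0]>50)&(H[...,0]<75)&(H[...,1]>140)&(abs(W[...,2]-.277)<.006)&(abs(W[...,0]-.5)<.04)
P=W[m]; print(len(P),np.median(P[:,2]),cv2.minAreaRect((P[:,:2]*1000).astype(np.float32)))
A=np.c_[P[:,:2]-P[:,:2].mean(0),np.ones(len(P))]; print(np.linalg.lstsq(A,P[:,2],rcond=None)[0])
E
```

```text
n 479 face y=-0.0027 + -0.0081 x + -0.0015 z rms 0.002087779923252481
 z0.01 xmin -0.0209 xmax 0.0186 n 106
 z0.03 xmin -0.0203 xmax 0.0164 n 98
 z0.05 xmin -0.0216 xmax 0.0172 n 108
 z0.07 xmin -0.0208 xmax 0.0177 n 111
 z0.09 xmin -0.0194 xmax 0.0181 n 26
spot 42 [-0.0002 -0.0038  0.0249]
foot zmin 0.0026348001391764022
2007 0.2767145320301676 ((502.2681884765625, -341.03765869140625), (30.372549057006836, 13.722708702087402), 4.719531536102295)
[-0.04680723  0.0009821   0.27650283]
```

Emit:
play_rows(steps=[[[2,-5,0,0,0,-0.5],[7,-18,0,0,0,-1.6],[14,-36,0,0,0,-3.3],[22,-57,0,0,0,-5.2],[31,-79,0,0,0,-7.2],[40,-102,0,0,0,-9.3],[49,-125,0,0,0,-11.4],[57,-147,0,0,0,-13.4],[65,-167,0,0,0,-15.2],[71,-183,0,0,0,-16.8],[75,-193,0,0,0,-17.7],[76.6,-196.7,0,0,0,-18.1]]])

```text
time: 7.02
tool_pos: [0.5653, -0.138, 0.2387]
tool_rot: [-0.0, 0.981, 0.195, 0.0]
contact_force: [-0.2, -0.3, -0.4]
gripper_width: 0.16
grasp_force: 14.4
```

Emit:
play_rows(steps=[[[0,0,0,0,0,0],[0,0,0,0,0,0],[0,0,0,0,0,0],[0,0,0,0,0,0],[0,0,0,0,0,0],[0,0,0,0,0,0]]])

```text
time: 7.52
tool_pos: [0.5649, -0.1409, 0.2388]
tool_rot: [-0.0, 0.981, 0.192, -0.0]
contact_force: [0.6, 0.2, 0.0]
gripper_width: 0.164
grasp_force: 14.4
```

```bash
cat > snap.py <<'E'
import sys; from h import *
k=sys.argv[1]
for n in sys.argv[2:]:
    s=manip.state(); I,D=vision.grab_frame(n); K,k1,T=cam(n,s); np.savez(n+k+".npz",I=I,D=D,K=K,k1=k1,T=T)
    cv2.imwrite("pics/"+n+k+".png",I)
E
cat > grip.py <<'E'
import sys; from h import *
z=np.load(sys.argv[1]); I,D,K,k1,T=z["I"],z["D"],z["K"],float(z["k1"]),z["T"]; zt=float(sys.argv[2])
W=cloud(D,K,k1,T);H=cv2.cvtColor(I,cv2.COLOR_BGR2HSV)
m=(H[...,0]>50)&(H[...,0]<75)&(H[...,1]>140)&(abs(W[...,2]-zt)<.006)&(D>0)&(D<.3)
P=W[m]; print(len(P),np.median(P[:,2]),cv2.minAreaRect((P[:,:2]*1000).astype(np.float32)))
A=np.c_[P[:,:2]-P[:,:2].mean(0),np.ones(len(P))]; print(np.linalg.lstsq(A,P[:,2],rcond=None)[0].round(4))
E
python3 snap.py 4 wrist side; python3 go.py 0.5647 -0.140 0.238 22.2; python3 grip.py wrist2.npz .148; python3 grip.py wrist4.npz .277; python3 mw.py wrist4.npz; python3 tilt.py side4.npz 0.137 0.5647 -0.140 22.2
```

```text
7.6167 pos [ 0.5649 -0.1407  0.2388] shift mm [ 0.06 -0.72  0.8 ] turn deg [-0.   -0.    0.01] grip 14.362611919641495
2018 0.14788333920671182 ((502.76300048828125, -342.2775573730469), (30.236797332763672, 13.601917266845703), 3.4262068271636963)
[-0.0479 -0.0036  0.1476]
1893 0.27786982190319287 ((564.6744384765625, -140.3043212890625), (30.277101516723633, 13.756598472595215), 22.44973373413086)
[-0.0199 -0.0076  0.2777]
stand 1292 [ 0.5106 -0.3418  0.0397] [array([ 507.1, -342.2]), array([62.6, 51.5]), np.float64(4.2)]
roof 6901 [ 0.5712 -0.1372  0.0867] [array([ 564.8, -140. ]), array([117.2,  78.3]), np.float64(22.4)]
rim 495 [ 0.5676 -0.139   0.0949] [array([ 565. , -140.2]), array([55.5, 20.1]), np.float64(21.7)]
hole 88 [ 0.5656 -0.1394  0.0141] [array([ 569.4, -138.2]), array([28.7,  7.1]), np.float64(23.4)]
tape 384 [ 0.5574 -0.1411  0.0934] [array([ 564.4, -140. ]), array([54.5, 19.3]), np.float64(21.7)]
n 367 face y=-0.0032 + 0.0123 x + 0.0040 z rms 0.0023734285344123324
 z0.01 xmin -0.0216 xmax 0.0185 n 81
 z0.03 xmin -0.0224 xmax 0.0168 n 76
 z0.05 xmin -0.0225 xmax 0.0164 n 85
 z0.07 xmin -0.0218 xmax 0.0165 n 82
 z0.09 xmin -0.0221 xmax 0.0162 n 21
spot 31 [-0.0001 -0.0039  0.0261]
foot zmin 0.0037815679807400304
```

View pics/wrist4.png

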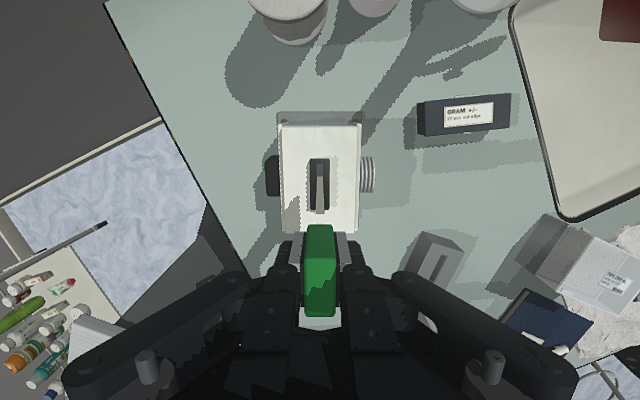

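The blade at (319,190) sits centred in the slot and the grip agrees with the slot to about 0.3 mm. I'll lower the foot to just above the mouth, then continue slowly.

Emit:
play_rows(steps=[[[0,-0.3,3,0,0,0],[0,-0.3,10,0,0,0],[0,-0.3,19,0,0,0],[0,-0.3,28,0,0,0],[0,-0.3,34,0,0,0],[0,-0.3,37,0,0,0],[0,-0.3,38,0,0,0],[0,-0.3,38,0,0,0],[0,-0.3,38,0,0,0],[0,-0.3,38,0,0,0]]])

```text
time: 8.45
tool_pos: [0.5653, -0.1401, 0.2015]
tool_rot: [0.0, 0.981, 0.193, 0.0]
contact_force: [-0.9, 0.1, -0.7]
gripper_width: 0.163
grasp_force: 14.3
```

```bash
python3 snap.py 5 wrist side; python3 go.py 0.5647 -0.140 0.1239 22.2; python3 grip.py wrist5.npz .240;  python3 mw.py wrist5.npz | tail -4; python3 - <<'E'
import cv2,numpy as np
a=cv2.imread("pics/wrist5.png"); b=cv2.imread("pics/side5.png")
cv2.imwrite("pics/c5.png",np.vstack([cv2.resize(a[90:250,240:400],None,fx=3.6,fy=1.85),cv2.resize(b[130:205,255:355],(576,300))]))
E
```

```text
8.55 pos [ 0.5652 -0.1402  0.2014] shift mm [-0.43 -0.38 77.51] turn deg [ 0.04 -0.04  0.05] grip 14.34928759932518
1926 0.24055380289357675 ((564.6251831054688, -139.1304931640625), (30.81196403503418, 14.644339561462402), 22.872594833374023)
[-0.0283 -0.0121  0.2404]
roof 8018 [ 0.5766 -0.1351  0.0868] [array([ 567.9, -138.7]), array([111.4,  78.5]), np.float64(22.4)]
rim 631 [ 0.5676 -0.1386  0.095 ] [array([ 565.5, -139.8]), array([54.9, 20. ]), np.float64(21.7)]
hole 56 [ 0.566  -0.1405  0.0151] [array([ 565.3, -140.3]), array([37.3,  7.5]), np.float64(24.0)]
tape 634 [ 0.562  -0.1398  0.0934] [array([ 565. , -139.9]), array([53.8, 19.9]), np.float64(21.9)]
```

View pics/c5.png

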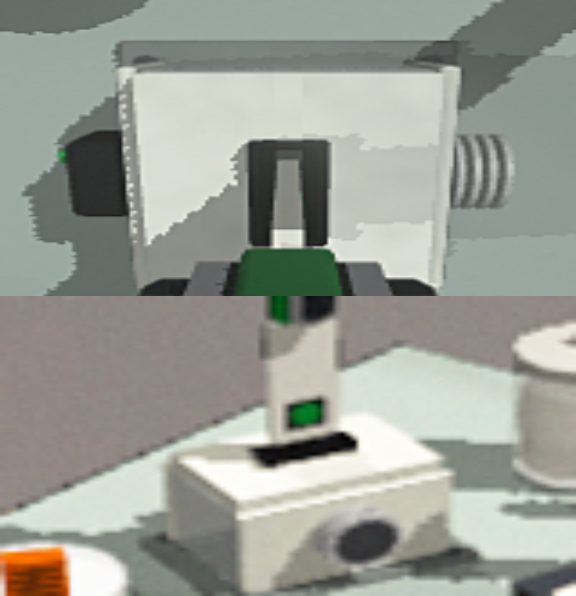

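Both views show the blade centred over the funnel. I'll lower slowly and watch the force.

Emit:
play_rows(steps=[[[-0.3,0,1,0,0,0],[-0.3,0,3,0,0,0],[-0.3,0,5,0,0,0],[-0.3,0,7,0,0,0],[-0.3,0,9,0,0,0],[-0.3,0,11,0,0,0],[-0.3,0,12,0,0,0],[-0.3,0,12,0,0,0],[-0.3,0,12,0,0,0]]])

```text
time: 9.3
tool_pos: [0.5646, -0.1401, 0.1887]
tool_rot: [-0.0, 0.981, 0.193, -0.0]
contact_force: [-0.1, 0.1, -1.1]
gripper_width: 0.162
grasp_force: 14.3
```

Emit:
play_rows(steps=[[[0,0,1,0,0,0],[0,0,2,0,0,0],[0,0,3,0,0,0],[0,0,4,0,0,0],[0,0,5,0,0,0],[0,0,6,0,0,0],[0,0,7,0,0,0],[0,0,8,0,0,0],[0,0,8,0,0,0],[0,0,8,0,0,0]]])

```text
time: 10.13
tool_pos: [0.5646, -0.1401, 0.1807]
tool_rot: [-0.0, 0.981, 0.193, -0.0]
contact_force: [0.0, 1.1, -0.1]
gripper_width: 0.162
grasp_force: 14.3
```

Emit:
play_rows(steps=[[[0,0,1,0,0,0],[0,0,2,0,0,0],[0,0,4,0,0,0],[0,0,6,0,0,0],[0,0,8,0,0,0],[0,0,10,0,0,0],[0,0,12,0,0,0],[0,0,14,0,0,0],[0,0,15,0,0,0],[0,0,15,0,0,0],[0,0,15,0,0,0]]])

```text
time: 11.05
tool_pos: [0.5646, -0.1401, 0.1657]
tool_rot: [-0.0, 0.981, 0.193, -0.0]
contact_force: [-0.2, -0.1, -0.7]
gripper_width: 0.161
grasp_force: 14.3
```

Emit:
play_rows(steps=[[[0,0,1,0,0,0],[0,0,3,0,0,0],[0,0,5,0,0,0],[0,0,8,0,0,0],[0,0,11,0,0,0],[0,0,14,0,0,0],[0,0,17,0,0,0],[0,0,19,0,0,0],[0,0,20,0,0,0],[0,0,20,0,0,0],[0,0,20,0,0,0]]])

```text
time: 11.97
tool_pos: [0.5646, -0.1402, 0.1458]
tool_rot: [0.0, 0.981, 0.193, -0.0]
contact_force: [-0.9, -0.1, -0.4]
gripper_width: 0.159
grasp_force: 14.3
```

Emit:
play_rows(steps=[[[0,0,1,0,0,0],[0,0,3,0,0,0],[0,0,5,0,0,0],[0,0,8,0,0,0],[0,0,11,0,0,0],[0,0,14,0,0,0],[0,0,17,0,0,0],[0,0,19,0,0,0],[0,0,21,0,0,0],[0,0,21.8,0,0,0],[0,0,21.8,0,0,0],[0,0,21.8,0,0,0]]])

```text
time: 12.97
tool_pos: [0.5647, -0.1402, 0.1241]
tool_rot: [0.0, 0.981, 0.193, 0.0]
contact_force: [-0.4, 0.4, -0.2]
gripper_width: 0.161
grasp_force: 14.3
```

Emit:
play_rows(steps=[[[0,0,0,0,0,0],[0,0,0,0,0,0],[0,0,0,0,0,0],[0,0,0,0,0,0],[0,0,0,0,0,0],[0,0,0,0,0,0]]])

```text
time: 13.47
tool_pos: [0.5646, -0.1402, 0.1241]
tool_rot: [0.0, 0.981, 0.193, 0.0]
contact_force: [-0.5, 0.3, -1.4]
gripper_width: 0.158
grasp_force: 14.3
```

```bash
python3 snap.py 6 wrist side; python3 go.py 0.5647 -0.140 0.1239 22.2; python3 grip.py wrist6.npz .163; python3 mw.py wrist6.npz | tail -4; python3 - <<'E'
import cv2,numpy as np
a=cv2.imread("pics/wrist6.png"); b=cv2.imread("pics/side6.png")
cv2.imwrite("pics/c6.png",np.vstack([cv2.resize(a[110:310,220:420],(576,300)),cv2.resize(b[130:205,255:355],(576,300))]))
E
```

```text
13.5667 pos [ 0.5646 -0.1401  0.124 ] shift mm [ 0.15 -0.09  0.09] turn deg [-0.    0.    0.05] grip 14.348823130130768
1792 0.163205343312489 ((564.2883911132812, -139.47674560546875), (30.2237606048584, 14.60513687133789), 20.30838394165039)
[-0.0072 -0.0071  0.1632]
roof 12155 [ 0.5875 -0.1308  0.0866] [array([ 574.2, -136.2]), array([98.4, 78.8]), np.float64(22.1)]
rim 704 [ 0.5798 -0.134   0.0951] [array([ 576.6, -135.1]), array([30.6, 20.5]), np.float64(22.9)]
hole 50 [ 0.5583 -0.1471  0.0227] [array([ 558.3, -147.2]), array([23.1,  1.3]), np.float64(22.8)]
tape 784 [ 0.5772 -0.1343  0.0932] [array([ 576.6, -135.1]), array([30.3, 19.8]), np.float64(21.5)]
```

View pics/c6.png

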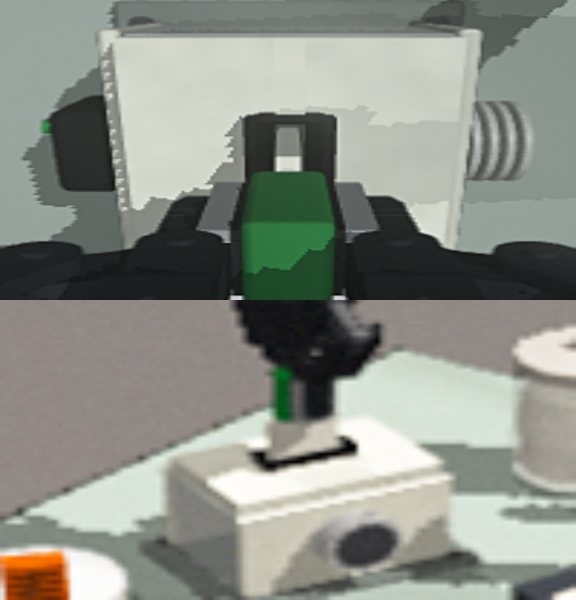

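The grip top is at z = 0.163 as required. The blade is centred in the slot, the contact force is about zero and the carrier is still, so I hand in.

```bash
python3 -c "
from plant import order; print(order.job_done())"
```

```text
the job is handed in; nothing more can be done
None
```

I lowered the green carrier through the guard slot and handed the job in. At the last reading it was held still and upright at about 14 N per pad, with its spot within about 1 mm of beam height and no measurable push on the guard. No verdict came back.

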